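# Lock the lantern in its dock and lean the mirror on its stand

## Task

Get the dressing spot ready. Fit the lantern upright into its charging dock, pins down through the gaps by the yellow dots, and twist it clockwise (seen from above) under the teal ramps fully home against the stops, by the red dots, where it stays locked; then lay the pink hand mirror gently, glass outwards and handle end down, on the middle of the sloped wooden stand, in line with the slope and resting against the lip at its bottom, and let go. Do not tip the lantern over and leave the other things on the chest where they are.

Things in the scene. Friction and masses are not known exactly. Their poses are not given: they have to be found in the camera images.
- lantern_bar (a point): Loose rechargeable lantern (about 320 g), upright: black collar, cream barrel, pink cap 55 dia with flat top 85 above the underside; above it a black arched bar handle 46 long, 12 thick, 103 to 119 above the underside, on posts at its ends. This point: centre of the bar, 111 above the underside, on the axis. x along the bar, y across its 12 mm, z up.
- lantern_foot (a point): Centre of the lantern's flat underside (55 dia); axes as lantern_bar. Two steel bayonet pins stick out of the collar at +x and -x, parallel to the bar: 8 dia, reaching to 39 from the axis, their centre lines 10 above the underside. Half a turn makes no difference.
- dock_mouth (a point): Fixed charging dock. This point: centre of the top of the brass spring plate (44 dia) in the socket, unpressed, 20 above the table; z up. Open gaps for the pins lie at +x and -x (yellow dots); pins pass if the bar is within 10 degrees of x and the lantern within 2 mm of centre (bore 60 dia, collar 55). Lowered in, the underside rests on the plate with the pins about 2 mm below the ramps.
- dock: The dock: black base 120 dia, 10 thick, origin under its centre, axes as dock_mouth; grey socket 96 dia, 40 high, teal ramps up to 43 high. Turned clockwise from above, the pins slide under the ramps, which press the lantern down 3 mm, and meet stops after 65 degrees (red dots), on a level last 10 degrees where it stays locked. Needs up to 0.5 N m: grip firmly. The other way is blocked.
- plate (a joint): Travel in m of the dock's spring plate downwards: 0 up, about 0.003 with the lantern locked, 0.006 at its bottom. The spring pushes up with about 5 N at 0 (it carries the lantern) and 8 N at 0.003; pressing the lantern down by hand while turning is allowed.
- mirror_grip (a point): Loose pink plastic hand mirror (about 140 g) lying flat, glass up, 12 thick: handle 22 wide, round head 96 dia, 196 long in all. This point: on the handle's centre line near the neck, half-way through; grip here across the 22 mm. x along the handle to the head, z out of the glass. Head centre at x = +73, rim from +25, handle end at -75, centre of mass about +50.
- mirror_foot (a point): Middle of the bottom edge of the handle's end, on the mirror's back face (75 behind and 6 below mirror_grip); same axes.
- rest_lip (a point): Fixed wooden mirror stand: flat board 190 up the slope, 110 wide, 0.65 rad (37 degrees) from level, with a dark lip across its bottom end standing 16 out of the board. This point: middle of the corner of board and lip, 26 above the table. x up the slope, y along the lip, z square out of the board. Home is mirror_foot here, axes alike. Too rough for the mirror to slide down by itself.
- stand: The mirror stand's base, 190 x 110 x 8; origin under it, 60 behind the lip, x level towards its back, z up.
- brush_holder: bystander: teal silicone brush holder, 76 dia x 70 high with four brushes standing up to 215 high; origin under its centre
- foundation: bystander: tan glass foundation bottle with black cap, 38 x 30 x 110 high; origin under its centre
- curler: bystander: aluminium eyelash curler lying flat, 130 long x 60 wide x 9 high; origin under its middle
- cream_jar: bystander: blue jar of cream with white lid, 54 dia x 45 high; origin under its centre
- nail_polish: bystander: dark red nail polish bottle with black cap, 28 dia x 67 high; origin under its centre
Not all that is in view belongs to the job. What is shaped like the part that bears mirror_grip but purple is not meant. What is shaped like the part that bears lantern_bar but blue is not meant.

How it is judged:
By the outcome, as a careful person would: the job done as asked, in the order asked, and still so for the second after the job is handed in, with the robot touching nothing.
It also fails if it takes over 58 s, if anything falls off the work surface, if the arm or the gripper's body presses on something with over 40 N, if the wrist force passes 120 N, or if a joint passes its speed limit or range.

## Robot

A 6-joint arm with a two-finger parallel gripper is mounted at the origin on the work surface. World frame = base frame: x ahead of the robot, y to its left, z up, the work surface at z = 0. Lengths are in m, angles in rad, forces in N, time in s.
With the tool pointing down it reaches from about 0.375 to 0.975 m from the base axis. Payload 3.8 kg.
Tool frame: the origin (TCP) lies at the very end of the fingers, on their centre line; the grasp point (between the pads) lies 19 mm behind it (bot.pinch_z is the distance from the TCP to the grasp point, in m); x points along the fingers, y is the direction in which the jaws open and shut, and the axes are right-handed (so a half turn about x gives the same grasp; the last joint's range is limited). The gripper opens to 85 mm and grips with 20 to 120 N. Pads are 22 mm wide; open, the fingers measure 114 mm over their backs; the gripper's body (76 mm by 85 mm) begins 54 mm behind the grasp point. The pads swing forward as they close: fully open they stand 13 mm farther back than shut.
Start: joints at [-1.199, 0.264, 1.604, -0, 1.274, -0.037], TCP at [0.268, -0.619, 0.231] pointing down, gripper open.
Joint ranges: [-2.63, 2.63], [-0.94, 2.18], [0.31, 2.57], [-1.31, 4.45], [0, 2.66], [-2.55, 2.55]. Speed limits (rad/s): [2.57, 2.57, 3.14, 3.14, 3.14, 3.14].

## Interface

Orientations are given as a rotation vector (axis times angle).
In Python, from workcell import monitor, imaging, finish_job, bot gives the robot as it stands.
- The arm moves only by the tool jog_arm, never from a script. Its argument "rows" is a list of rows, each a list of 7 numbers: the shift along the tool's x, y, z in m, then the turn, a rotation vector about the tool's x, y, z in rad, then the opening in per cent of the stroke, from 0 (shut) to 100 (fully open). A call has 1 to 20 rows; each row is the pose to reach, as a shift and turn from the pose measured when the call began, along the tool's axes at that moment; what a row does not reach only later rows make up. A row lasts 1/10 s, in which the tool goes at most 50 mm and 8.59 degrees, less where a joint would pass 70% of its speed; a pose out of reach is approached as far as the arm can. A call with a gripper value outside its range is refused whole. The fingers move at their own pace and stop on an object; "force" is the grip in N (left out, the last holds). Time passes only in rows, so rows that repeat a pose let the fingers close. It gives the time, the measured TCP pose, the force and the opening at its end, in the units of the state.
- monitor.read_state(): the state, without advancing time (a new reading comes with each control period).
- imaging.read_camera(name): name is "scene" or "top" or "wrist"; returns the picture (400x640x3 uint8, blue, green, red); there is no depth.
- imaging.camera_params(name): a dict with "fx", "fy", "cx", "cy" (pixels), "k1" (the pictures are not rectified: a ray, as slopes to the right and down, at radius r is drawn at 1 + k1 r^2 times it, then the intrinsics apply), "T" (4x4, takes a point from camera to world coordinates); the wrist camera has in their place "T_tool_cam" (4x4, takes a point from camera to tool coordinates, whose origin is the TCP and whose axes are the tool frame's). Camera axes: x right, y down, z forward; pixel columns grow to the right and rows downward; lengths in m; the calibration is good to about 2 mm. A picture is of the moment at which its call begins: read the wrist's pose just before it. camera_params takes no time and is no camera call.
- finish_job(): hands the job in, once; it reports no verdict.
The state is a dict: "time": time; "q": joint angles; "joint_vel": joint speeds; "joint_torque": joint torques, N m; "tool_pos": TCP position; "tcp_rot": TCP orientation; "wrist_force": force on the tool from outside, world axes, zero at the start; "torque": the same for the moment, N m; "width": opening from 0.0 (shut) to 1.0 (fully open).
Only numpy, scipy, OpenCV 4.12 (cv2) and the standard library are available. Lean on these libraries where they do the work, as an engineer would, in place of code of your own. Each camera call takes 0.05 s, during which the arm holds its last target. There are 200 camera calls.

## Working session

There is one attempt and no reset: what is moved stays moved. The work goes in short steps, Python scripts to look and compute and a tool call to move; the robot and the scene stay as the last step left them, time stands still between calls to the robot, and variables do not carry over. Pictures are saved under pics/ and viewed, about 8 in all and at most 12, crops included, and the job is handed in when it is done.

Besides the shell and the picture viewer there is one more tool, called after "Request:" as name([rows], argument=value, ...), one row to a line, values as JSON. jog_arm: Moves the arm, as the interface text tells. Its arguments: {"type":"object","properties":{"rows":{"type":"array","items":{"type":"array","items":{"type":"number"}}},"force":{"type":"number"}},"required":["rows"]}

```bash
mkdir -p pics; ls; cat > h.py <<'E'
import numpy as np, cv2
from scipy.spatial.transform import Rotation as R
from workcell import monitor, imaging, bot
def pose():
    s=monitor.read_state(); T=np.eye(4); T[:3,:3]=R.from_rotvec(s['tcp_rot']).as_matrix(); T[:3,3]=s['tool_pos']; return T
def shot(n):
    p=imaging.camera_params(n); T=pose()@np.array(p['T_tool_cam']) if n=='wrist' else np.array(p['T'])
    im=imaging.read_camera(n); return im,p,T
def ray(p,T,u,v):
    a=np.array([(u-p['cx'])/p['fx'],(v-p['cy'])/p['fy']]); b=a.copy()
    for _ in range(20): b=a/(1+p['k1']*(b@b))
    return T[:3,3],T[:3,:3]@np.array([b[0],b[1],1])
def onz(p,T,u,v,z):
    o,d=ray(p,T,u,v); return o+d*(z-o[2])/d[2]
def proj(p,T,X):
    c=np.linalg.inv(T)@np.append(X,1); a=c[:2]/c[2]; a=a*(1+p['k1']*(a@a)); return np.array([a[0]*p['fx']+p['cx'],a[1]*p['fy']+p['cy']])
E
python3 - <<'E'
from h import *
for n in('top','scene'):
    im,p,T=shot(n); cv2.imwrite(f'pics/{n}0.png',im); print(n,p)
print(imaging.camera_params('wrist'),monitor.read_state())
E
```

```text
pics
top {'fx': 394.1664126790128, 'fy': 394.1664126790128, 'cx': 322.3751666423878, 'cy': 198.23559003991116, 'k1': -0.024880513623534623, 'T': array([[ 1.13658562e-02, -9.94164334e-01,  1.07275787e-01,
         4.28715764e-01],
       [-9.99934962e-01, -1.11990944e-02,  2.15684052e-03,
        -1.02542317e-02],
       [-9.42862255e-04, -1.07293325e-01, -9.94226963e-01,
         1.05935729e+00],
       [ 0.00000000e+00,  0.00000000e+00,  0.00000000e+00,
         1.00000000e+00]])}
scene {'fx': 500.57650596992863, 'fy': 500.57650596992863, 'cx': 321.91111404789063, 'cy': 200.50044599874582, 'k1': -0.11728032103669174, 'T': array([[-0.31206203,  0.76624051, -0.56168744,  1.20750982],
       [ 0.94990245,  0.24081573, -0.1992313 ,  0.22619457],
       [-0.01739593, -0.5957208 , -0.80300318,  1.07986016],
       [ 0.        ,  0.        ,  0.        ,  1.        ]])}
{'fx': 354.41995330362744, 'fy': 354.41995330362744, 'cx': 313.2181926645493, 'cy': 195.77885110083423, 'k1': -0.03884654829539254, 'T_tool_cam': array([[ 3.56310297e-05, -2.71411042e-01,  9.62463529e-01,
        -1.4235505
[... 211 characters left out ...]
000e+00,  0.00000000e+00,
         1.00000000e+00]])} {'time': 0.1, 'q': array([-1.19889609e+00,  2.64663300e-01,  1.60524097e+00, -3.43143261e-05,
        1.27369357e+00, -3.68933879e-02]), 'joint_vel': array([-0.00106153, -0.00094817, -0.00365705, -0.00158487,  0.00238094,
        0.00096095]), 'joint_torque': array([ 1.39583885e-04, -5.16706431e+01, -3.68590128e+01, -8.68367948e-06,
        6.26335881e-03, -7.33371166e-06]), 'tool_pos': array([ 0.26806674, -0.61877024,  0.23009439]), 'tcp_rot': array([ 1.9968301 ,  0.41602494, -1.99757795]), 'wrist_force': array([-0.17181882,  0.41541671, -0.07324294]), 'torque': array([-0.02227952, -0.01783439, -0.01145548]), 'width': 1.0003227354371114}
```

View pics/top0.png

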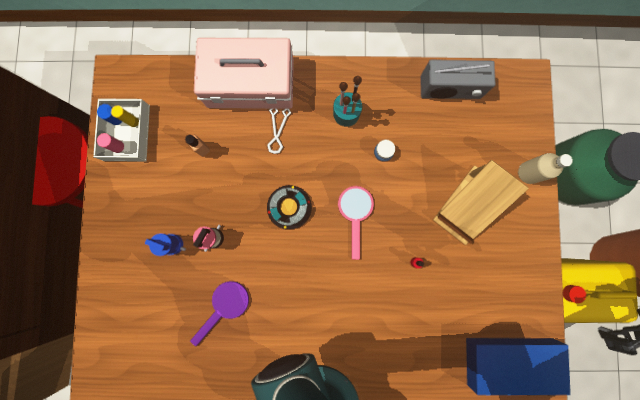

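View pics/scene0.png

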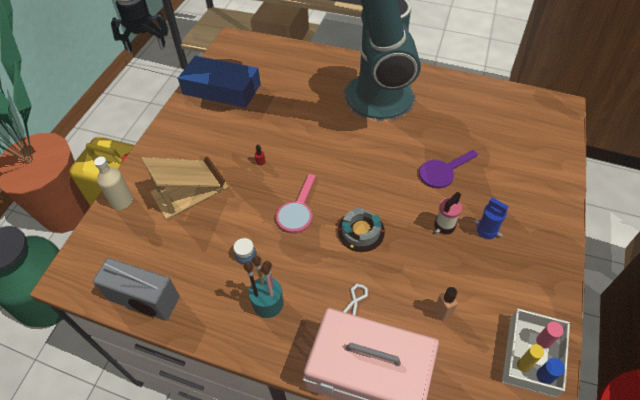

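Top view. Lantern candidates are the pink-capped one at (207,238) and the blue one at (165,245), so I choose pink. Mirror candidates are pink at (356,225) and purple at (225,310), again pink. The dock is at (289,207) and the stand at (482,202), with its lip at the lower left. Next is one close crop to check.

```bash
python3 - <<'E'
from h import *
t=cv2.imread('pics/top0.png'); s=cv2.imread('pics/scene0.png')
def c(im,x,y,w,h): return cv2.resize(im[y:y+h,x:x+w],(400,300),interpolation=cv2.INTER_CUBIC)
m=np.vstack([np.hstack([c(t,180,215,64,48),c(t,257,183,64,48)]),np.hstack([c(s,415,180,80,60),c(t,425,155,112,84)])])
cv2.imwrite('pics/crop1.png',m)
p=imaging.camera_params('top');T=np.array(p['T'])
hsv=cv2.cvtColor(t,cv2.COLOR_BGR2HSV)
pk=cv2.inRange(hsv,(165,70,120),(179,255,255)); pk[:, :330]=0; pk[:,385:]=0; pk[:180]=0;pk[270:]=0
ys,xs=np.nonzero(pk); 
P=np.array([onz(p,T,u,v,.012)[:2] for u,v in zip(xs,ys)])
gl=cv2.inRange(hsv,(80,0,150),(120,90,255)); gl[:, :330]=0; gl[:,385:]=0; gl[:180]=0;gl[225:]=0
ys,xs=np.nonzero(gl);c0=onz(p,T,xs.mean(),ys.mean(),.012);print('head',c0,len(xs))
hd=P[np.linalg.norm(P-c0[:2],axis=1)>.055]; print('handle mean',hd.mean(0),hd.min(0),hd.max(0))
for n,u,v,z in(('lan',207,235,.11),('dock',289,207,.04)):print(n,onz(p,T,u,v,z))
E
```

```text
head [ 0.52954383 -0.09667724  0.012     ] 686
handle mean [ 0.42861697 -0.09685099] [ 0.3819541  -0.10614697] [ 0.47403588 -0.08739266]
lan [0.43911235 0.26821301 0.11      ]
dock [0.51484777 0.07832021 0.04      ]
```

View pics/crop1.png

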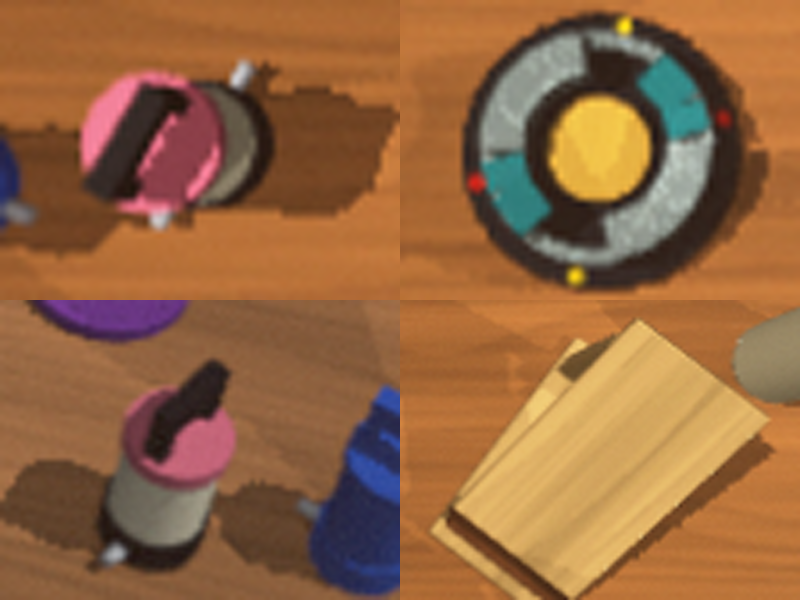

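The crop confirms the pink lantern (bar about -28° in the world frame) and the dock, with yellow dots at about -11° and red dots clockwise of them. The stand's lip is at the lower left and its slope rises away from the robot. Next I compute the approach.

```bash
cat >> h.py <<'E'
def down(x,y,z,deg):
    a=np.radians(deg); yy=np.array([np.cos(a),np.sin(a),0]); xx=np.array([0,0,-1.]); T=np.eye(4)
    T[:3,:3]=np.c_[xx,yy,np.cross(xx,yy)]; T[:3,3]=x,y,z; return T
def rel(G):
    D=np.linalg.inv(pose())@G; return np.round(np.r_[D[:3,3],R.from_matrix(D[:3,:3]).as_rotvec()],4).tolist()
def yaw(): return np.degrees(np.arctan2(*pose()[[1,0],1]))
E
python3 - <<'E'
from h import *
p=imaging.camera_params('top');T=np.array(p['T'])
f=lambda u,v,z:onz(p,T,u,v,z)
print('bar',f(201.9,237.4,.119)); a,b=f(180+243/6.25,215+72/6.25,.012),f(180+160/6.25,215+218/6.25,.012); print('pins',a,b,(a+b)/2)
a,b=f(293,187.2,.01),f(285.2,227,.01);d=a-b;print('dock',(a+b)/2,np.degrees(np.arctan2(d[1],d[0])))
print('yaw',yaw())
q=lambda u,v:(425+u*.28,155+v*.28)
for n,u,v,z in(('lipL',55,212,.03),('lipR',172,298,.03),('topL',238,20,.14),('topR',370,118,.14)):print(n,f(*q(u,v),z))
b=f(201.9,237.4,.119)
s=1 if abs(yaw()-61)<100 else -1
print('via',rel(down(.5,-.1,.33,yaw())),'then',rel(down(b[0],b[1],.22,61 if s>0 else -119)))
E
```

```text
bar [0.43316823 0.27753505 0.119     ]
pins [0.46302666 0.26618719 0.012     ] [0.40097407 0.29906132 0.012     ] [0.43200037 0.28262426 0.012     ]
dock [0.51740097 0.08061028 0.01      ] -9.909439470351801
yaw -66.57727054251447
lipL [ 0.50077207 -0.31774666  0.03      ]
lipR [ 0.43878577 -0.40232792  0.03      ]
topL [ 0.62258144 -0.41024554  0.14      ]
topR [ 0.55769292 -0.49624776  0.14      ]
via [-0.0991, -0.384, -0.419, -0.0, -0.0, 0.002] then [0.0116, -0.7568, -0.5078, 0.9149, 0.0009, 0.0019]
```

```bash
python3 - <<'E'
from h import *
print(rel(down(.5,-.1,.30,0)),rel(down(.433,.2785,.21,61)))
E
```

```text
[-0.0691, -0.384, -0.419, -1.162, -0.0012, 0.0018] [0.0216, -0.7577, -0.508, -2.2266, -0.0023, 0.0011]
```

Request:
jog_arm([
  [-0.07,-0.384,-0.419,-1.162,0,0.002,100],
  [-0.07,-0.384,-0.419,-1.162,0,0.002,100],
  [-0.07,-0.384,-0.419,-1.162,0,0.002,100],
  [-0.07,-0.384,-0.419,-1.162,0,0.002,100],
  [-0.07,-0.384,-0.419,-1.162,0,0.002,100],
  [-0.07,-0.384,-0.419,-1.162,0,0.002,100],
  [-0.07,-0.384,-0.419,-1.162,0,0.002,100],
  [-0.07,-0.384,-0.419,-1.162,0,0.002,100],
  [-0.07,-0.384,-0.419,-1.162,0,0.002,100],
  [-0.07,-0.384,-0.419,-1.162,0,0.002,100],
  [-0.07,-0.384,-0.419,-1.162,0,0.002,100],
  [0.02,-0.758,-0.508,-2.227,0,0.001,100],
  [0.02,-0.758,-0.508,-2.227,0,0.001,100],
  [0.02,-0.758,-0.508,-2.227,0,0.001,100],
  [0.02,-0.758,-0.508,-2.227,0,0.001,100],
  [0.02,-0.758,-0.508,-2.227,0,0.001,100],
  [0.02,-0.758,-0.508,-2.227,0,0.001,100],
  [0.02,-0.758,-0.508,-2.227,0,0.001,100],
  [0.02,-0.758,-0.508,-2.227,0,0.001,100],
  [0.02,-0.758,-0.508,-2.227,0,0.001,100],
])

```text
time: 2.1
tool_pos: [0.4307, 0.2822, 0.2099]
tcp_rot: [0.394, 1.538, -0.392]
wrist_force: [0.6, 0.1, -0.5]
width: 0.998
```

```bash
python3 - <<'E'
from h import *
im,p,T=shot('wrist'); cv2.imwrite('pics/w1.png',im); np.save('w1T.npy',T)
s=monitor.read_state();print(s['time'],s['tool_pos'],yaw(),s['q'])
print(proj(p,T,[.433,.2785,.119]))
E
```

```text
2.15 [0.43098561 0.28200637 0.20988081] 61.24312677598739 [ 0.528969   -0.02437582  1.96520471  0.00329849  1.20219509 -0.54111649]
[310.29648726 204.41140726]
```

View pics/w1.png

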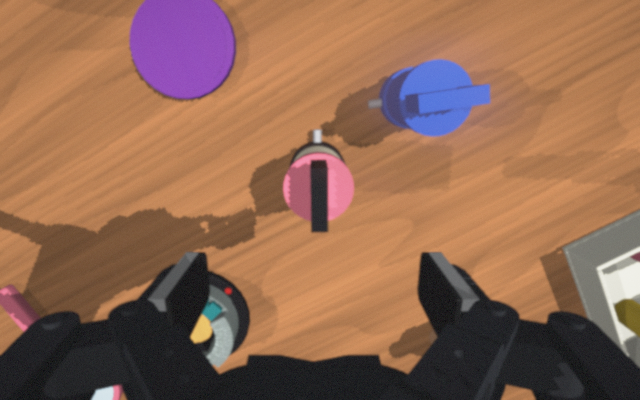

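The wrist view shows the pink lantern with its black bar at (319,196), running vertically in the picture, so the bar is already nearly aligned with the jaws.

```bash
python3 - <<'E'
from h import *
im=cv2.imread('pics/w1.png');p=imaging.camera_params('wrist');T=np.load('w1T.npy')
g=im[150:240,285:355].max(axis=2)<60
m=np.zeros(im.shape[:2],np.uint8);m[155:236,300:340]=(im[155:236,300:340].max(axis=2)<70)
n,l,st,c=cv2.connectedComponentsWithStats(m)
i=1+st[1:,4].argmax();print(st[i],c[i])
ys,xs=np.nonzero(l==i)
(cx,cy),wh,ang=cv2.minAreaRect(np.c_[xs,ys].astype(np.float32));print(cx,cy,wh,ang)
up=[];
for v in(175,215):
    r=xs[ys==v]; up.append(onz(p,T,(r.min()+r.max())/2,v,.119))
d=up[0]-up[1];print('bar ang',np.degrees(np.arctan2(d[1],d[0])))
a=onz(p,T,cx,st[i][1],.117);b=onz(p,T,cx,st[i][1]+st[i][3],.119);print(a,b,(a+b)/2,onz(p,T,cx,cy,.119))
# cap centre
hsv=cv2.cvtColor(im,cv2.COLOR_BGR2HSV);k=cv2.inRange(hsv,(160,60,120),(179,255,255));k[:130]=0;k[250:]=0;k[:,:270]=0;k[:,370:]=0
ys,xs=np.nonzero(k);(cx,cy),wh,_=cv2.minAreaRect(np.c_[xs,ys].astype(np.float32));print('cap',cx,cy,wh,onz(p,T,cx,cy,.085))
a=.5*((np.array(up[0])+up[1]))
print(rel(down(.433,.28,.092,61)))
E
```

```text
[312 162  15  69 967] [318.57083764 196.33298862]
319.0 196.0 (68.0, 14.0) 90.0
bar ang 151.44389185949535
[0.41026708 0.29772033 0.117     ] [0.45306651 0.27441206 0.119     ] [0.4316668 0.2860662 0.118    ] [0.4306039  0.28662391 0.119     ]
cap 318.0 185.5 (67.0, 70.0) [0.43139091 0.2859422  0.085     ]
[0.1179, -0.0008, 0.0031, 0.0042, -0.0034, -0.0003]
```

Request:
jog_arm([
  [0.03,0.0033,-0.001,0.003,-0.0034,0,100],
  [0.07,0.0033,-0.001,0.003,-0.0034,0,100],
  [0.1,0.0033,-0.001,0.003,-0.0034,0,70],
  [0.118,0.0033,-0.001,0.003,-0.0034,0,50],
  [0.118,0.0033,-0.001,0.003,-0.0034,0,40],
  [0.118,0.0033,-0.001,0.003,-0.0034,0,30],
  [0.118,0.0033,-0.001,0.003,-0.0034,0,0],
  [0.118,0.0033,-0.001,0.003,-0.0034,0,0],
  [0.118,0.0033,-0.001,0.003,-0.0034,0,0],
  [0.118,0.0033,-0.001,0.003,-0.0034,0,0],
  [0.118,0.0033,-0.001,0.003,-0.0034,0,0],
  [0.118,0.0033,-0.001,0.003,-0.0034,0,0],
], force=110)

```text
time: 3.35
tool_pos: [0.433, 0.2862, 0.0939]
tcp_rot: [0.397, 1.531, -0.393]
wrist_force: [-0.0, -0.8, 6.6]
width: 0.113
```

```bash
python3 - <<'E'
from h import *
s=monitor.read_state();print(s['time'],s['tool_pos'],yaw(),s['wrist_force'],s['width']*85)
# hover near dock for lookup: lantern underside ~ 0.09
print('lift',rel(down(s['tool_pos'][0],s['tool_pos'][1],.22,yaw())),'dock',rel(down(.517,.080,.235,79.5)))
E
```

```text
3.35 [0.4329565  0.28619604 0.09391169] 61.083816157521966 [-0.04134076 -0.81705156  6.64228319] 9.568779736979282
lift [-0.1261, 0.0004, 0.0003, -0.0, 0.0024, -0.0032] dock [-0.1411, -0.1394, 0.1736, -0.3214, 0.0029, -0.0028]
```

```bash
python3 - <<'E'
from h import *
print(rel(down(.610,.0625,.22,79.5)))
E
```

```text
[-0.1258, -0.1098, 0.2634, -0.3214, 0.0029, -0.0028]
```

Request:
jog_arm([
  [-0.015,0,0,0,0,0,0],
  [-0.045,0,0,0,0,0,0],
  [-0.09,0,0,0,0,0,0],
  [-0.125,0,0,0,0,0,0],
  [-0.126,-0.016,0.038,-0.05,0.003,-0.003,0],
  [-0.126,-0.032,0.076,-0.1,0.003,-0.003,0],
  [-0.126,-0.048,0.114,-0.15,0.003,-0.003,0],
  [-0.126,-0.064,0.152,-0.2,0.003,-0.003,0],
  [-0.126,-0.08,0.19,-0.25,0.003,-0.003,0],
  [-0.126,-0.095,0.228,-0.29,0.003,-0.003,0],
  [-0.126,-0.106,0.254,-0.321,0.003,-0.003,0],
  [-0.126,-0.11,0.263,-0.321,0.003,-0.003,0],
  [-0.126,-0.11,0.263,-0.321,0.003,-0.003,0],
  [-0.126,-0.11,0.263,-0.321,0.003,-0.003,0],
])

```text
time: 4.75
tool_pos: [0.6085, 0.0633, 0.2195]
tcp_rot: [0.145, 1.568, -0.144]
wrist_force: [-0.4, 0.0, -3.1]
width: 0.12
```

```bash
python3 - <<'E'
from h import *
im,p,T=shot('wrist'); cv2.imwrite('pics/w2.png',im); np.save('w2T.npy',T)
s=monitor.read_state();print(s['time'],s['tool_pos'],yaw(),s['wrist_force'],s['width'])
for z in(.02,.01):print(proj(p,T,[.5165,.080,z]))
E
```

```text
4.8 [0.60840952 0.0636133  0.21964966] 79.50639494337734 [ 0.02565562  0.02445054 -4.13116816] 0.11776040550066522
[313.22735082  67.84620496]
[313.22479852  68.68752922]
```

View pics/w2.png

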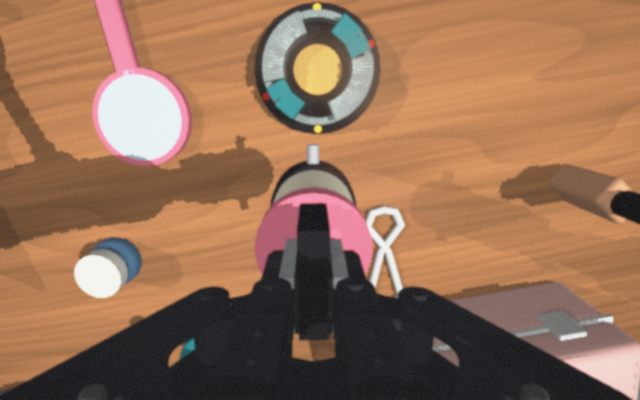

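The wrist view shows the dock's yellow dots at (317,6) and (318,129), the brass plate at (317,69) and the lantern's pin at (313,152). The bar and the gaps are aligned to well under 10°.

```bash
python3 - <<'E'
from h import *
im=cv2.imread('pics/w2.png');p=imaging.camera_params('wrist');T=np.load('w2T.npy')
hsv=cv2.cvtColor(im,cv2.COLOR_BGR2HSV);k=cv2.inRange(hsv,(15,110,120),(35,255,255));k[140:]=0;k[:,:250]=0;k[:,385:]=0
n,l,st,c=cv2.connectedComponentsWithStats(k)
D=[]
for i in range(1,n):
    if st[i,4]>15:
        X=onz(p,T,*c[i],.02 if st[i,4]>500 else .0105);print(st[i],c[i],X)
        if st[i,4]<500:D.append(X)
d=D[0]-D[1];print('ang',np.degrees(np.arctan2(d[1],d[0])),(D[0]+D[1])/2)
Tp=T@np.linalg.inv(np.array(p['T_tool_cam']))
g=(hsv[:,:,1]<40)&(hsv[:,:,2]>110);m=np.zeros(g.shape,np.uint8);m[140:168,300:326]=g[140:168,300:326]
ys,xs=np.nonzero(m);print('pin',xs.min(),xs.max(),ys.min(),ys.max())
z=Tp[2,3]-.084
for v in(ys.min(),ys.min()+10):
    r=xs[ys==v];X=onz(p,T,r.mean(),v,z);print(np.linalg.inv(Tp)@np.append(X,1))
k=cv2.inRange(hsv,(160,60,120),(179,255,255));k[:180]=0;k[290:]=0;k[:,:240]=0;k[:,385:]=0
ys,xs=np.nonzero(k);(a,b)=(xs.min(),xs.max());print('cap',a,b,ys.min())
for u,v in((a,245),(b,245),((a+b)/2,ys.min())):print(np.linalg.inv(Tp)@np.append(onz(p,T,u,v,z-.01+.085),1))
E
```

```text
[312   2  10   7  57] [316.57894737   5.28070175] [0.46324506 0.09305046 0.0105    ]
[ 293   43   49   53 2015] [317.02779156  68.95334988] [0.51808738 0.08324053 0.02      ]
[313 125  10   9  67] [317.43283582 129.01492537] [0.57250758 0.07371307 0.0105    ]
ang 169.96366230205035 [0.51787632 0.08338177 0.0105    ]
pin 307 319 145 164
[ 8.40843661e-02 -9.29448442e-04 -3.78025172e-02  1.00000000e+00]
[ 8.40700247e-02 -9.39000995e-04 -3.13714503e-02  1.00000000e+00]
cap 255 372 188
[ 0.00899971 -0.02744699 -0.00165902  1.        ]
[ 0.00900749  0.02668859 -0.00160148  1.        ]
[ 9.06428278e-03 -3.60484997e-04 -2.88424607e-02  1.00000000e+00]
```

```bash
python3 - <<'E'
from h import *
print(rel(down(.518,.0837,.155,80)),rel(down(.518,.0837,.115,80)))
E
```

```text
[0.0648, 0.0033, -0.0924, -0.0086, -0.0019, -0.0001] [0.1048, 0.0033, -0.0924, -0.0086, -0.0019, -0.0001]
```

Request:
jog_arm([
  [0.0,0.001,-0.03,-0.0086,-0.0019,0,0],
  [0.0,0.003,-0.06,-0.0086,-0.0019,0,0],
  [0.02,0.0033,-0.085,-0.0086,-0.0019,0,0],
  [0.045,0.0033,-0.0924,-0.0086,-0.0019,0,0],
  [0.064,0.0033,-0.0924,-0.0086,-0.0019,0,0],
  [0.064,0.0033,-0.0924,-0.0086,-0.0019,0,0],
  [0.064,0.0033,-0.0924,-0.0086,-0.0019,0,0],
])

```text
time: 5.5
tool_pos: [0.5175, 0.0846, 0.1562]
tcp_rot: [0.136, 1.567, -0.136]
wrist_force: [1.0, -0.0, -2.1]
width: 0.115
```

```bash
python3 - <<'E'
from h import *
s=monitor.read_state();print(s['time'],s['tool_pos'],yaw(),s['wrist_force'],s['torque'])
print(rel(down(.518,.0837,.115,80)))
im,p,T=shot('wrist');t,_,_=shot('top');sc,_,_=shot('scene')
r=lambda a:cv2.resize(a,(400,300),interpolation=cv2.INTER_CUBIC)
cv2.imwrite('pics/w3.png',np.vstack([np.hstack([r(im[:,53:587]),r(t[177:237,249:329])]),np.hstack([r(sc[170:260,300:420]),r(sc[215:260,330:390])])]))
E
```

```text
5.5 [0.51752783 0.08458152 0.15615085] 80.07417337061705 [ 1.02055012 -0.01606103 -2.13670642] [-0.01683595  0.02502968 -0.03129677]
[0.0412, -0.0008, 0.0006, 0.0013, -0.0002, -0.0002]
```

View pics/w3.png

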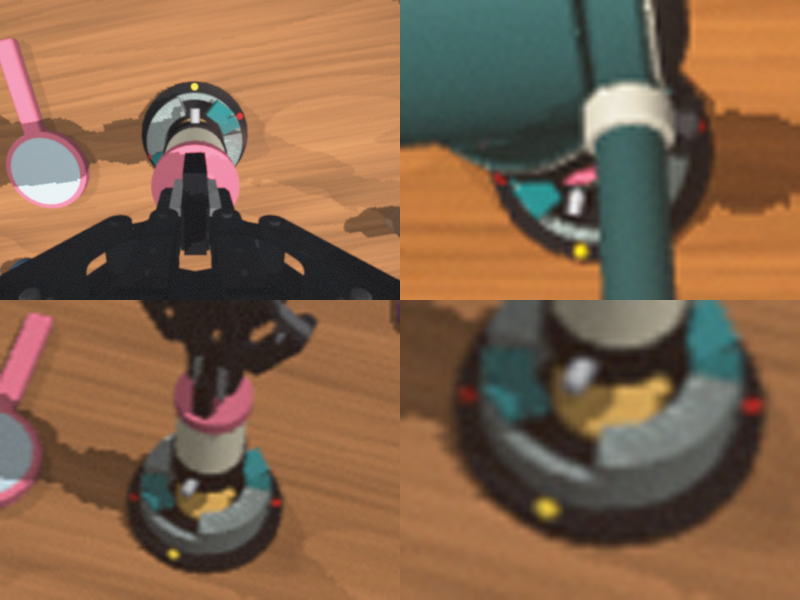

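The lantern stands centred over the socket with its pin over the gap by the yellow dot. I lower it next.

Request:
jog_arm([
  [0.008,-0.0008,0.0006,0,0,0,0],
  [0.014,-0.0008,0.0006,0,0,0,0],
  [0.02,-0.0008,0.0006,0,0,0,0],
  [0.026,-0.0008,0.0006,0,0,0,0],
  [0.031,-0.0008,0.0006,0,0,0,0],
  [0.036,-0.0008,0.0006,0,0,0,0],
  [0.04,-0.0008,0.0006,0,0,0,0],
  [0.042,-0.0008,0.0006,0,0,0,0],
  [0.042,-0.0008,0.0006,0,0,0,0],
], force=120)

```text
time: 6.55
tool_pos: [0.5197, 0.0833, 0.1152]
tcp_rot: [0.137, 1.564, -0.136]
wrist_force: [0.1, -0.1, -2.8]
width: 0.116
```

```bash
python3 - <<'E'
from h import *
s=monitor.read_state();print(s['time'],s['tool_pos'],yaw(),s['wrist_force'],s['torque'],s['width'])
print(rel(down(.518,.0837,.112,80)))
E
```

```text
6.55 [0.51974112 0.08327454 0.11523653] 80.02117072066045 [ 0.08130594 -0.13235726 -2.80452849] [ 0.001707   -0.03923979 -0.00394831] 0.11614532173503189
[0.0032, 0.0001, -0.0018, 0.0004, 0.0024, -0.0009]
```

Request:
jog_arm([
  [0.001,0,-0.0012,0,0.0024,-0.0009,0],
  [0.003,0,-0.0016,0,0.0024,-0.0009,0],
  [0.005,0,-0.0016,0,0.0024,-0.0009,0],
  [0.006,0,-0.0016,0,0.0024,-0.0009,0],
  [0.006,0,-0.0016,0,0.0024,-0.0009,0],
])

```text
time: 7.05
tool_pos: [0.5189, 0.0836, 0.1103]
tcp_rot: [0.137, 1.565, -0.137]
wrist_force: [-1.7, -0.6, 5.6]
width: 0.114
```

```bash
python3 - <<'E'
from h import *
s=monitor.read_state();print(s['time'],s['tool_pos'],yaw(),s['wrist_force'],s['torque'],s['width'])
print(rel(down(.518,.0837,.110,80)))
E
```

```text
7.05 [0.51890766 0.08359494 0.11032354] 80.02426347526706 [-1.67692199 -0.60298085  5.55762131] [-0.13210849  0.35748718  0.03019589] 0.11399256136184226
[0.0003, -0.0001, -0.0009, 0.0004, 0.0015, -0.0003]
```

Spring force of about 8 N shows the lantern is seated and pressed about 3 mm. Now the twist.

Request:
jog_arm([
  [0.0005,0,-0.0005,0.06,0.001,0,0],
  [0.0005,0,-0.0005,0.13,0.001,0,0],
  [0.0005,0,-0.0005,0.2,0.001,0,0],
  [0.0005,0,-0.0005,0.27,0.001,0,0],
  [0.0005,0,-0.0005,0.34,0.001,0,0],
  [0.0005,0,-0.0005,0.41,0.001,0,0],
  [0.0005,0,-0.0005,0.48,0.001,0,0],
  [0.0005,0,-0.0005,0.55,0.001,0,0],
  [0.0005,0,-0.0005,0.55,0.001,0,0],
])

```text
time: 7.95
tool_pos: [0.5199, 0.0838, 0.1112]
tcp_rot: [0.568, 1.492, -0.565]
wrist_force: [1.3, -0.5, 4.2]
width: 0.113
```

```bash
python3 - <<'E'
from h import *
s=monitor.read_state();print(s['time'],s['tool_pos'],yaw(),s['wrist_force'],s['torque'],s['width'])
E
```

```text
7.95 [0.51989727 0.08381195 0.1111884 ] 48.49749420675396 [ 1.31153105 -0.54843266  4.16893316] [-0.0898332   0.00117775 -0.09956087] 0.11325101839533944
```

Request:
jog_arm([
  [0.001,-0.0008,-0.0009,0.07,0,0,0],
  [0.001,-0.0008,-0.0009,0.14,0,0,0],
  [0.001,-0.0008,-0.0009,0.21,0,0,0],
  [0.001,-0.0008,-0.0009,0.28,0,0,0],
  [0.001,-0.0008,-0.0009,0.35,0,0,0],
  [0.001,-0.0008,-0.0009,0.42,0,0,0],
  [0.001,-0.0008,-0.0009,0.49,0,0,0],
  [0.001,-0.0008,-0.0009,0.55,0,0,0],
  [0.001,-0.0008,-0.0009,0.6,0,0,0],
  [0.001,-0.0008,-0.0009,0.63,0,0,0],
  [0.001,-0.0008,-0.0009,0.63,0,0,0],
])

```text
time: 9.05
tool_pos: [0.5185, 0.0835, 0.1109]
tcp_rot: [1.046, 1.303, -1.043]
wrist_force: [-3.0, -1.6, 7.8]
width: 0.115
```

```bash
python3 - <<'E'
from h import *
s=monitor.read_state();print(s['time'],s['tool_pos'],yaw(),s['wrist_force'],s['torque'],s['width'])
E
```

```text
9.05 [0.51846578 0.08349555 0.11090405] 12.645236069766353 [-2.9785799  -1.58100015  7.77399663] [-0.19011104  0.68435197  0.97839111] 0.11525920799025959
```

The twist has reached 67° and the moment rose to 0.98 N m, so the pins are at the stops. Release and lift.

Request:
jog_arm([
  [0,0,0,0,0,0,0],
  [0,0,0,0,0,0,30],
  [0,0,0,0,0,0,50],
  [0,0,0,0,0,0,60],
  [0,0,0,0,0,0,60],
  [-0.02,0,0,0,0,0,60],
  [-0.05,0,0,0,0,0,60],
  [-0.09,0,0,0,0,0,60],
  [-0.11,0,0,0,0,0,60],
  [-0.11,0,0,0,0,0,60],
])

```text
time: 10.05
tool_pos: [0.5209, 0.0839, 0.2253]
tcp_rot: [1.05, 1.297, -1.037]
wrist_force: [0.8, -0.6, -0.0]
width: 0.595
```

```bash
python3 - <<'E'
from h import *
s=monitor.read_state();print(s['time'],s['tool_pos'],yaw(),s['wrist_force'],s['torque'],s['width'])
im,p,T=shot('wrist');cv2.imwrite('pics/w4.png',im);np.save('w4T.npy',T)
E
```

```text
10.05 [0.52093075 0.08385593 0.22527951] 12.639308162386794 [ 0.75630986 -0.55440487 -0.02284993] [ 0.00239076  0.0152485  -0.02094329] 0.595469768651673
```

View pics/w4.png

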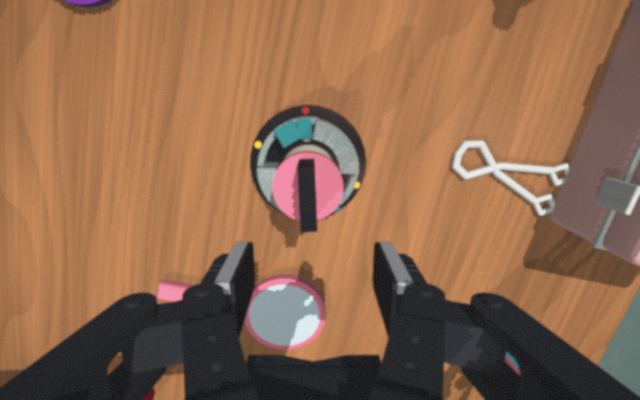

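The bar lies along the red-dot line (red dot at (305,110), bar from (305,160) to (309,230)), so the lantern is home. Next is a look at the stand, with the mirror on the way.

```bash
python3 - <<'E'
from h import *
print(rel(down(.49,-.0967,.28,90)));print(rel(down(.49,-.37,.29,53)))
E
```

```text
[-0.0575, -0.0678, 0.1696, -1.3502, 0.0063, -0.0052]
[-0.0675, -0.1275, 0.4363, -0.7045, 0.0041, -0.0066]
```

Request:
jog_arm([
  [-0.04,-0.03,0.05,-0.14,0.002,-0.003,100],
  [-0.0575,-0.05,0.1,-0.28,0.004,-0.005,100],
  [-0.0575,-0.06,0.14,-0.43,0.005,-0.005,100],
  [-0.0575,-0.068,0.17,-0.58,0.005,-0.005,100],
  [-0.0575,-0.068,0.17,-0.73,0.005,-0.005,100],
  [-0.0575,-0.068,0.17,-0.88,0.005,-0.005,100],
  [-0.0575,-0.068,0.17,-1.03,0.005,-0.005,100],
  [-0.0575,-0.068,0.17,-1.17,0.006,-0.005,100],
  [-0.0575,-0.068,0.17,-1.3,0.006,-0.005,100],
  [-0.0575,-0.068,0.17,-1.35,0.006,-0.005,100],
  [-0.0575,-0.068,0.17,-1.35,0.006,-0.005,100],
  [-0.0575,-0.068,0.17,-1.35,0.006,-0.005,100],
  [-0.0575,-0.068,0.17,-1.35,0.006,-0.005,100],
])

```text
time: 11.4
tool_pos: [0.4895, -0.097, 0.279]
tcp_rot: [0.001, 1.572, -0.001]
wrist_force: [0.0, 0.0, 0.6]
width: 0.996
```

```bash
python3 - <<'E'
from h import *
s=monitor.read_state();print(s['time'],s['tool_pos'],yaw(),s['q'])
im,p,T=shot('wrist');cv2.imwrite('pics/w5.png',im);np.save('w5T.npy',T)
hsv=cv2.cvtColor(im,cv2.COLOR_BGR2HSV)
pk=cv2.inRange(hsv,(160,70,120),(179,255,255))
n,l,st,c=cv2.connectedComponentsWithStats(pk)
for i in range(1,n):
    if st[i,4]>200:print(st[i],c[i])
print(proj(p,T,[.4565,-.0967,.012]),proj(p,T,[.5295,-.0967,.012]))
print('stand',rel(down(.49,-.37,.29,53)))
E
```

```text
11.4 [ 0.48947654 -0.09697967  0.27903957] 89.92356632262899 [-2.45588457e-01 -1.00208527e-01  1.90835859e+00  1.04436390e-04
  1.33461532e+00 -1.81507547e+00]
[151  39  25  27 335] [164.88656716  52.08059701]
[ 275   60   80  167 2839] [314.62345896 136.14758718]
[ 470  174   60   56 1626] [497.09471095 195.14575646]
[313.86507525 128.18624758] [313.97592204 190.0751043 ]
stand [-0.0107, -0.273, 0.0007, 0.6447, -0.0007, -0.0001]
```

View pics/w5.png

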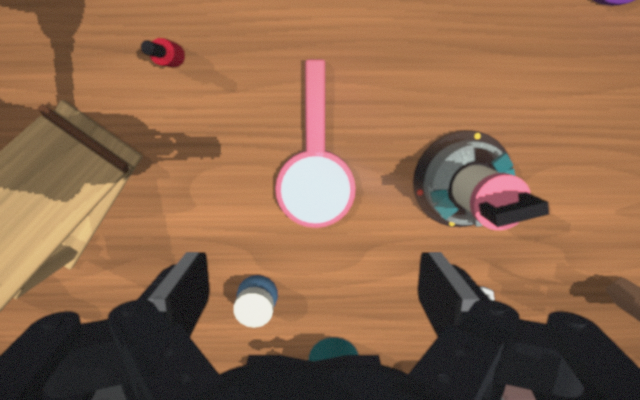

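The wrist view shows the pink mirror, handle end (315,60) and head centre (316,190), lying straight ahead of the robot. The stand's lip is at (43,108)–(133,170). Now over the stand for one look.

```bash
python3 - <<'E'
from h import *
im=cv2.imread('pics/w5.png');p=imaging.camera_params('wrist');T=np.load('w5T.npy')
hsv=cv2.cvtColor(im,cv2.COLOR_BGR2HSV);pk=cv2.inRange(hsv,(160,70,120),(179,255,255))
for v in(70,100,130,145):
    xs=np.nonzero(pk[v,290:340])[0]+290;print(onz(p,T,xs.min(),v,.012),onz(p,T,xs.max()+1,v,.012))
print('end',onz(p,T,315,60,.012),'far',onz(p,T,315.5,227,.012))
E
```

```text
[ 0.39334268 -0.10520545  0.012     ] [ 0.39338623 -0.08437738  0.012     ]
[ 0.42529627 -0.10543868  0.012     ] [ 0.42534228 -0.08418958  0.012     ]
[ 0.45852557 -0.10568596  0.012     ] [ 0.45857421 -0.08398655  0.012     ]
[ 0.47566155 -0.10581524  0.012     ] [ 0.47571157 -0.08387896  0.012     ]
end [ 0.38297706 -0.09532858  0.012     ] far [ 0.57649963 -0.09490437  0.012     ]
```

Request:
jog_arm([
  [-0.01,-0.04,0,0.12,0,0,100],
  [-0.01,-0.09,0,0.25,0,0,100],
  [-0.01,-0.14,0,0.38,0,0,100],
  [-0.01,-0.19,0,0.5,0,0,100],
  [-0.01,-0.24,0,0.6,0,0,100],
  [-0.01,-0.273,0,0.645,0,0,100],
  [-0.01,-0.273,0,0.645,0,0,100],
  [-0.01,-0.273,0,0.645,0,0,100],
  [-0.01,-0.273,0,0.645,0,0,100],
])

```text
time: 12.35
tool_pos: [0.4894, -0.3691, 0.2891]
tcp_rot: [0.506, 1.512, -0.505]
wrist_force: [1.3, -0.3, 0.3]
width: 1.001
```

```bash
python3 - <<'E'
from h import *
s=monitor.read_state();print(s['time'],s['tool_pos'],yaw())
im,p,T=shot('wrist');cv2.imwrite('pics/w6.png',im);np.save('w6T.npy',T)
E
```

```text
12.35 [ 0.48935931 -0.36909247  0.28907286] 53.01632624099343
```

View pics/w6.png

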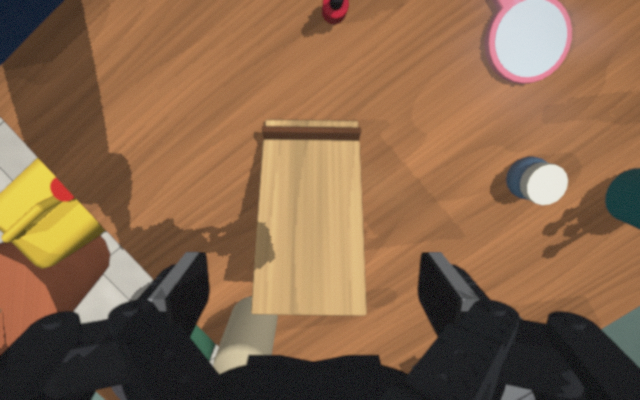

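The stand from above: board/lip edge at (262..360,140) and board top edge at (252,314)–(366,315). I compute its pose and the grasp.

```bash
cat > stand.py <<'E'
from h import *
im=cv2.imread('pics/w6.png');p=imaging.camera_params('wrist');T=np.load('w6T.npy')
S=cv2.cvtColor(im,cv2.COLOR_BGR2HSV)
E
python3 - <<'E'
from stand import *
print([ (v,S[v,310].tolist()) for v in range(118,146,2)],[ (v,S[v,310].tolist()) for v in range(308,320,2)])
for v in(160,200,290):print(v,[(u,S[v,u,2]) for u in list(range(250,268,2))+list(range(358,370,2))])
f=lambda u,v,z:onz(p,T,u,v,z)
L,Rr,a,b=f(262.5,140,.026),f(360.5,139.5,.026),f(252.5,314.5,.141),f(366.5,315,.141)
print(L,Rr,a,b,np.linalg.norm(L-Rr),np.linalg.norm(a-b),np.linalg.norm(a-L),np.linalg.norm(b-Rr))
lc,tc=(L+Rr)/2,(a+b)/2
d=tc-lc;e=L-Rr;print('yaw',np.degrees(np.arctan2(d[1],d[0])),np.degrees(np.arctan2(e[1],e[0]))%180-90,np.degrees(np.arctan2((a-b)[1],(a-b)[0]))%180-90,lc)
E
```

```text
[(118, [13, 131, 161]), (120, [15, 114, 166]), (122, [18, 110, 192]), (124, [18, 110, 193]), (126, [17, 114, 152]), (128, [11, 130, 112]), (130, [11, 129, 113]), (132, [11, 134, 95]), (134, [11, 124, 76]), (136, [10, 128, 78]), (138, [14, 125, 86]), (140, [17, 111, 165]), (142, [18, 107, 203]), (144, [18, 109, 206])] [(308, [18, 109, 203]), (310, [18, 108, 203]), (312, [18, 110, 201]), (314, [17, 114, 181]), (316, [13, 136, 156]), (318, [13, 139, 160])]
160 [(250, np.uint8(179)), (252, np.uint8(166)), (254, np.uint8(125)), (256, np.uint8(109)), (258, np.uint8(104)), (260, np.uint8(114)), (262, np.uint8(179)), (264, np.uint8(219)), (266, np.uint8(218)), (358, np.uint8(213)), (360, np.uint8(174)), (362, np.uint8(164)), (364, np.uint8(160)), (366, np.uint8(157)), (368, np.uint8(151))]
200 [(250, np.uint8(104)), (252, np.uint8(107)), (254, np.uint8(103)), (256, np.uint8(100)), (258, np.uint8(134)), (260, np.uint8(205)), (262, np.uint8(217)), (264, np.uint8(217)), (266, np.uint8(219)), (358, np.uint8(222)), (360, np.uint8(211)), (362, np.uint8(175)), (364, np.uint8(171)), (366, np.uint8(171)), (368, np.uint8(165))]
290 [(250, np.uint8(168)), (252, np.uint8(164)), (254, np.uint8(206)), (256, np.uint8(212)), (258, np.uint8(211)), (260, np.uint8(215)), (262, np.uint8(215)), (264, np.uint8(209)), (266, np.uint8(206)), (358, np.uint8(222)), (360, np.uint8(219)), (362, np.uint8(217)), (364, np.uint8(207)), (366, np.uint8(174)), (368, np.uint8(161))]
[ 0.43862763 -0.40323812  0.026     ] [ 0.50546569 -0.3137427   0.026     ] [ 0.55885961 -0.49350971  0.141     ] [ 0.62422457 -0.40779023  0.141     ] 0.1116994003021228 0.1077979902462449 0.1892873203901094 0.190193611064173
yaw -37.64081829200109 -36.75356037011751 -37.32715070583126 [ 0.47204666 -0.35849041  0.026     ]
```

```bash
python3 - <<'E'
from h import *
print(rel(down(.461,-.0948,.10,90)),rel(down(.461,-.0948,.004,90)))
E
```

```text
[0.1895, 0.2018, -0.1873, -0.6448, -0.0009, -0.0005] [0.2855, 0.2018, -0.1872, -0.6448, -0.0009, -0.0005]
```

Request:
jog_arm([
  [0,0.03,-0.028,-0.1,0,0,100],
  [0.01,0.065,-0.06,-0.22,0,0,100],
  [0.05,0.1,-0.095,-0.34,0,0,100],
  [0.09,0.14,-0.13,-0.46,0,0,100],
  [0.13,0.175,-0.16,-0.56,0,0,100],
  [0.17,0.2,-0.185,-0.63,0,0,100],
  [0.19,0.202,-0.187,-0.645,0,0,100],
  [0.19,0.202,-0.187,-0.645,0,0,100],
  [0.19,0.202,-0.187,-0.645,0,0,100],
  [0.19,0.202,-0.187,-0.645,0,0,100],
])

```text
time: 13.4
tool_pos: [0.463, -0.0954, 0.1013]
tcp_rot: [-0.001, 1.568, 0.0]
wrist_force: [-0.2, 0.2, 1.4]
width: 1.0
```

```bash
python3 - <<'E'
from h import *
s=monitor.read_state();print(s['time'],s['tool_pos'],yaw(),s['wrist_force'])
im,p,T=shot('wrist');cv2.imwrite('pics/w7.png',im)
hsv=cv2.cvtColor(im,cv2.COLOR_BGR2HSV);pk=cv2.inRange(hsv,(160,70,120),(179,255,255))
for v in range(60,200,30):
    xs=np.nonzero(pk[v,270:370])[0]+270
    if len(xs):print(v,onz(p,T,xs.min(),v,.012),onz(p,T,xs.max()+1,v,.012))
print(rel(down(.461,-.095,.003,90)))
E
```

```text
13.4 [ 0.46298846 -0.0953598   0.10131492] 90.0620930106919 [-0.22369013  0.19621017  1.44374428]
90 [ 0.39139366 -0.10625248  0.012     ] [ 0.39139009 -0.0848993   0.012     ]
120 [ 0.4099376  -0.10582414  0.012     ] [ 0.40993302 -0.08466086  0.012     ]
150 [ 0.42926501 -0.10603805  0.012     ] [ 0.42925995 -0.08440572  0.012     ]
180 [ 0.44946249 -0.10626731  0.012     ] [ 0.44945715 -0.08480326  0.012     ]
[0.0989, 0.001, -0.003, 0.0, 0.0037, 0.0008]
```

Request:
jog_arm([
  [0.03,0,-0.0025,0,0.0037,0,60],
  [0.06,0,-0.0025,0,0.0037,0,60],
  [0.08,0,-0.0025,0,0.0037,0,60],
  [0.09,0,-0.0025,0,0.0037,0,55],
  [0.096,0,-0.0025,0,0.0037,0,50],
  [0.098,0,-0.0025,0,0.0037,0,40],
  [0.099,0,-0.0025,0,0.0037,0,0],
  [0.099,0,-0.0025,0,0.0037,0,0],
  [0.099,0,-0.0025,0,0.0037,0,0],
  [0.099,0,-0.0025,0,0.0037,0,0],
  [0.099,0,-0.0025,0,0.0037,0,0],
], force=70)

```text
time: 14.55
tool_pos: [0.4629, -0.0965, 0.0043]
tcp_rot: [-0.002, 1.568, -0.001]
wrist_force: [-1.8, -0.3, 6.2]
width: 0.233
```

```bash
python3 - <<'E'
from h import *
s=monitor.read_state();print(s['time'],s['tool_pos'],yaw(),s['wrist_force'],s['torque'],s['width']*85)
E
```

```text
14.55 [ 0.46289681 -0.09651981  0.00434058] 90.02284177025587 [-1.83059451 -0.27546523  6.172536  ] [-0.12299926  0.21774067  0.01530483] 19.809819649192143
```

```bash
cat >> h.py <<'E'
def rest(dx,dy,dz,psi=-37.3,lip=(.472,-.3585,.026)):
    a=np.radians(psi);c,s=np.cos(.65),np.sin(.65)
    X=np.array([np.cos(a)*c,np.sin(a)*c,s]);Z=np.array([-np.cos(a)*s,-np.sin(a)*s,c]);Y=np.cross(Z,X)
    T=np.eye(4);T[:3,:3]=np.c_[-Z,Y,X];T[:3,3]=np.array(lip)+X*dx+Y*dy+Z*dz;return T
E
python3 - <<'E'
from h import *
print(rel(down(.47,-.15,.16,80)),rel(rest(.1,0,.07)),rest(.1,0,.07)[:3,3])
E
```

```text
[-0.1555, -0.0538, 0.0075, 0.1749, 0.0028, 0.0016] [-0.1373, -0.2848, 0.039, 0.6282, -0.6234, -0.2107] [ 0.50162767 -0.38107024  0.14224451]
```

Request:
jog_arm([
  [-0.01,0,0,0,0,0,0],
  [-0.04,0,0,0,0,0,0],
  [-0.08,0,0,0,0,0,0],
  [-0.13,0,0,0,0,0,0],
  [-0.17,0,0,0,0,0,0],
  [-0.175,-0.03,0.004,0.06,-0.06,-0.02,0],
  [-0.175,-0.06,0.008,0.13,-0.125,-0.042,0],
  [-0.175,-0.09,0.012,0.19,-0.19,-0.063,0],
  [-0.175,-0.12,0.016,0.25,-0.25,-0.084,0],
  [-0.175,-0.15,0.02,0.315,-0.31,-0.105,0],
  [-0.17,-0.18,0.024,0.38,-0.375,-0.126,0],
  [-0.165,-0.21,0.028,0.44,-0.436,-0.147,0],
  [-0.155,-0.24,0.032,0.5,-0.5,-0.17,0],
  [-0.145,-0.265,0.036,0.57,-0.56,-0.19,0],
  [-0.137,-0.285,0.039,0.628,-0.623,-0.211,0],
  [-0.137,-0.285,0.039,0.628,-0.623,-0.211,0],
  [-0.137,-0.285,0.039,0.628,-0.623,-0.211,0],
  [-0.137,-0.285,0.039,0.628,-0.623,-0.211,0],
])

```text
time: 16.35
tool_pos: [0.5022, -0.3811, 0.1432]
tcp_rot: [0.298, 0.887, -0.603]
wrist_force: [0.8, -0.0, -0.6]
width: 0.232
```

```bash
python3 - <<'E'
from h import *
s=monitor.read_state();print(s['time'],s['tool_pos'],s['wrist_force'],s['width'],s['q'])
print(rel(rest(.1,0,.07)))
im,p,T=shot('wrist');cv2.imwrite('pics/w8.png',im);np.save('w8T.npy',T)
t,_,_=shot('scene')
r=lambda a:cv2.resize(a,(600,400))
cv2.imwrite('pics/w8b.png',np.vstack([im[:300],cv2.resize(t[110:250,100:324],(640,300))[:,:]]))
E
```

```text
16.35 [ 0.50219917 -0.38107964  0.14316171] [ 0.78189135 -0.00571681 -0.63377014] 0.23178922681229697 [-0.7076979  -0.06129444  2.28027764  0.12742904  0.27515282 -1.73998851]
[0.0005, -0.0003, -0.0009, 0.0014, 0.0004, -0.0002]
```

View pics/w8b.png

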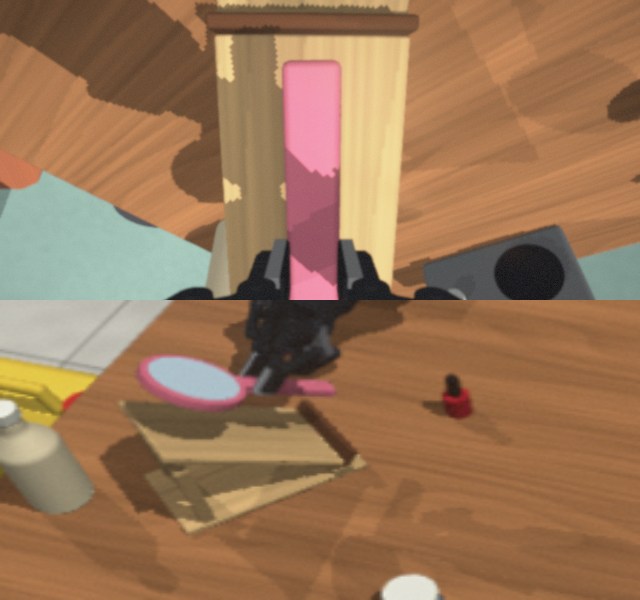

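The handle is centred over the board with its end at (311,62), clear of the lip's edge at v≈33. I check for droop and offset.

```bash
python3 - <<'E'
from h import *
im=cv2.imread('pics/w8.png');p=imaging.camera_params('wrist');Tc=np.array(p['T_tool_cam'])
hsv=cv2.cvtColor(im,cv2.COLOR_BGR2HSV);pk=cv2.inRange(hsv,(160,60,90),(179,255,255))
def onx(u,v,x):
    o,d=ray(p,Tc,u,v);return o+d*(x-o[0])/d[0]
for v in(70,110,150,190,230):
    xs=np.nonzero(pk[v,270:360])[0]+270
    o,d=ray(p,Tc,xs.min(),v);o,e=ray(p,Tc,xs.max()+1,v);x=o[0]+.022/(e/e[0]-d/d[0])[1]
    A,B=onx(xs.min(),v,x),onx(xs.max()+1,v,x)
    print(v,len(xs),'front-face x by width',x,'y',(A+B)[1]/2,'z',A[2])
ys=np.nonzero(pk[:,312])[0];print('end v',ys.min(),onx(311.5,ys.min(),-.008),onx(311.5,ys.min(),-.014))
g=im[45,:,:].max(axis=1);print('board',onx(217,50,.066),onx(409,50,.066),onx(313,33.5,.066))
E
```

```text
70 57 front-face x by width 0.002306235768823439 y -0.000778386489158794 z -0.07800355864616816
110 57 front-face x by width -0.0015351894166828473 y -0.0007885533906796926 z -0.0630451124329295
150 55 front-face x by width -0.0005501553104289014 y -0.00042569501042121795 z -0.04739225212631807
190 52 front-face x by width 0.0031031474845299722 y -0.00024673649831270447 z -0.029874934897114513
230 50 front-face x by width 0.004072359303721795 y -0.0002659092800254212 z -0.01141558435707165
end v 61 [-0.008      -0.00071925 -0.08034057] [-0.014      -0.00068915 -0.07979695]
board [ 0.066      -0.05313154 -0.09304769] [ 0.066       0.05260542 -0.09295331] [ 0.066      -0.00024721 -0.10124415]
```

Request:
jog_arm([
  [0.015,0,-0.005,0.001,0,0,0],
  [0.03,0,-0.01,0.001,0,0,0],
  [0.042,0.0002,-0.013,0.001,0,0,0],
  [0.052,0.0002,-0.014,0.001,0,0,0],
  [0.058,0.0002,-0.014,0.001,0,0,0],
  [0.062,0.0002,-0.014,0.001,0,0,0],
  [0.062,0.0002,-0.014,0.001,0,0,0],
])

```text
time: 17.15
tool_pos: [0.524, -0.3972, 0.0855]
tcp_rot: [0.299, 0.886, -0.603]
wrist_force: [-0.6, 0.5, -0.8]
width: 0.229
```

```bash
python3 - <<'E'
from h import *
s=monitor.read_state();P=pose();print(s['time'],P[:3,:3].T@s['wrist_force'],P[:3,:3].T@s['torque'])
print(rel(rest(.0804,.0003,.0045)))
E
```

```text
17.15 [ 0.15576145  0.01752833 -1.12351428] [-0.00273811  0.3981962  -0.05172427]
[0.0036, -0.0004, -0.0073, 0.0004, 0.0012, -0.0004]
```

Request:
jog_arm([
  [0.0005,-0.0004,-0.002,0,0.001,0,0],
  [0.0008,-0.0004,-0.004,0,0.001,0,0],
  [0.001,-0.0004,-0.006,0,0.001,0,0],
  [0.001,-0.0004,-0.007,0,0.001,0,0],
  [0.001,-0.0004,-0.008,0,0.001,0,0],
  [0.001,-0.0004,-0.008,0,0.001,0,0],
])

```text
time: 17.75
tool_pos: [0.5196, -0.3945, 0.0806]
tcp_rot: [0.299, 0.886, -0.604]
wrist_force: [0.4, -1.6, -0.1]
width: 0.231
```

```bash
python3 - <<'E'
from h import *
s=monitor.read_state();P=pose();print(s['time'],P[:3,:3].T@s['wrist_force'],P[:3,:3].T@s['torque'])
print(rel(rest(.0804,.0003,.0045)))
im,p,T=shot('wrist');cv2.imwrite('pics/w9.png',im[:300,160:480]);np.save('w9T.npy',T)
print([(v,im[v,312].tolist()) for v in range(20,75,3)])
E
```

```text
17.75 [ 0.87081675 -1.01487997  1.00789233] [0.01908766 0.2477153  0.01362548]
[0.0029, 0.0001, -0.0001, 0.0003, 0.0017, -0.0002]
[(20, [80, 113, 136]), (23, [64, 89, 106]), (26, [69, 92, 113]), (29, [66, 91, 111]), (32, [64, 90, 111]), (35, [55, 71, 98]), (38, [57, 77, 111]), (41, [65, 88, 129]), (44, [63, 87, 131]), (47, [69, 92, 135]), (50, [70, 93, 138]), (53, [72, 92, 137]), (56, [67, 85, 131]), (59, [74, 77, 124]), (62, [118, 106, 189]), (65, [143, 126, 222]), (68, [161, 141, 236]), (71, [166, 144, 238]), (74, [163, 142, 238])]
```

The handle end meets the lip: force along the slope changed by +2 N and the lip's brown borders the pink at v≈60. Now I lower it onto the board.

Request:
jog_arm([
  [0.001,0,-0.0005,0,0.001,0,0],
  [0.002,0,-0.001,0,0.0015,0,0],
  [0.003,0,-0.0015,0,0.0015,0,0],
  [0.0035,0,-0.0015,0,0.0015,0,0],
  [0.0035,0,-0.0015,0,0.0015,0,0],
])

```text
time: 18.3
tool_pos: [0.5205, -0.3952, 0.079]
tcp_rot: [0.298, 0.885, -0.603]
wrist_force: [-13.6, 9.9, 19.6]
width: 0.229
```

```bash
python3 - <<'E'
from h import *
s=monitor.read_state();P=pose();print(s['time'],P[:3,:3].T@s['wrist_force'],P[:3,:3].T@s['torque'])
print(rel(rest(.0804,.0003,.0045)))
E
```

```text
18.3 [-25.83582803  -0.31389391  -1.45591989] [-0.01133473  0.56736661 -0.20018937]
[0.0009, 0.0001, -0.0001, 0.0006, 0.0024, -0.0003]
```

Firm board contact at 26 N. I ease off, nudge to the lip and read again.

Request:
jog_arm([
  [-0.001,0,0,0,0,0,0],
  [-0.0015,0,-0.001,0,0,0,0],
  [-0.0015,0,-0.002,0,0,0,0],
  [-0.0015,0,-0.0025,0,0,0,0],
  [-0.0015,0,-0.0025,0,0,0,0],
])

```text
time: 18.8
tool_pos: [0.5196, -0.3947, 0.0802]
tcp_rot: [0.297, 0.881, -0.604]
wrist_force: [3.2, -2.5, 3.2]
width: 0.226
```

```bash
python3 - <<'E'
from h import *
s=monitor.read_state();P=pose();print(s['time'],P[:3,:3].T@s['wrist_force'],P[:3,:3].T@s['torque'])
print(rel(rest(.0804,.0003,.0045)))
E
```

```text
18.8 [-0.06188994 -0.08806066  5.14603582] [ 0.09413454 -0.60035928  0.05492091]
[0.0025, 0.0003, -0.0, 0.0004, 0.0061, 0.0003]
```

Request:
jog_arm([
  [0.0006,0,-0.0003,0,0.004,0,0],
  [0.001,0,-0.0005,0,0.005,0,0],
  [0.001,0,-0.0005,0,0.005,0,0],
], force=40)

```text
time: 19.1
tool_pos: [0.52, -0.3951, 0.0795]
tcp_rot: [0.298, 0.886, -0.604]
wrist_force: [2.1, -1.8, 4.4]
width: 0.231
```

```bash
python3 - <<'E'
from h import *
s=monitor.read_state();P=pose();print(s['time'],P[:3,:3].T@s['wrist_force'],P[:3,:3].T@s['torque'])
print(rel(rest(.0804,.0003,.0045)))
E
```

```text
19.1 [-1.79423468 -0.10498258  4.86425717] [ 0.08555226 -0.40685659  0.1218234 ]
[0.0015, 0.0003, -0.0, 0.0006, 0.0019, 0.0004]
```

Light contact on both lip (5 N) and board. Release and retreat square to the board.

Request:
jog_arm([
  [0,0,0,0,0,0,27],
  [0,0,0,0,0,0,32],
  [0,0,0,0,0,0,40],
  [0,0,0,0,0,0,50],
  [0,0,0,0,0,0,60],
  [-0.006,0,0,0,0,0,60],
  [-0.02,0,0,0,0,0,60],
  [-0.05,0,0,0,0,0,60],
  [-0.09,0,0,0,0,0,60],
  [-0.12,0,0,0,0,0,60],
  [-0.12,0,0,0,0,0,60],
  [-0.12,0,0,0,0,0,60],
])

```text
time: 20.3
tool_pos: [0.4623, -0.3512, 0.1761]
tcp_rot: [0.297, 0.883, -0.604]
wrist_force: [-1.0, 0.1, -0.8]
width: 0.597
```

```bash
python3 - <<'E'
from h import *
s=monitor.read_state();print(s['time'],s['wrist_force'],s['width'])
im,p,T=shot('wrist');cv2.imwrite('pics/w10.png',im);np.save('w10T.npy',T)
t,_,_=shot('scene');cv2.imwrite('pics/s10.png',t)
top,_,_=shot('top');cv2.imwrite('pics/t10.png',top)
c=lambda a,w,h:cv2.resize(a,(w,h),interpolation=cv2.INTER_CUBIC)
cv2.imwrite('pics/f10.png',np.vstack([np.hstack([c(im,480,300),c(t[185:265,320:405],320,300)]),np.hstack([c(t[100:250,100:340],480,300),c(top[177:247,250:325],320,300)])]))
E
```

```text
20.3 [-1.02031813  0.14242013 -0.79191251] 0.5967984858209623
```

View pics/f10.png

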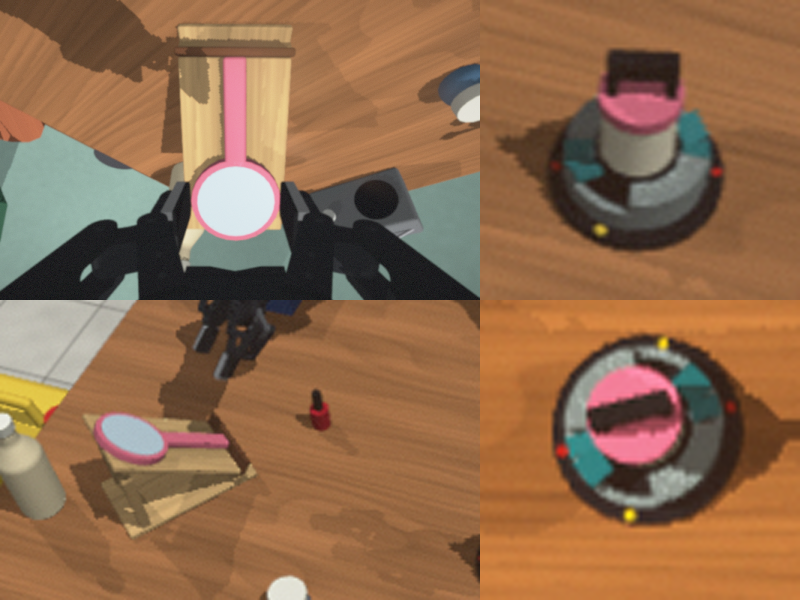

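The lantern's bar lies along the red dots, and the mirror is on the middle of the board, glass up, handle end at the lip. One numeric check of gap and lantern angle follows.

```bash
python3 - <<'E'
from h import *
im=cv2.imread('pics/w10.png');p=imaging.camera_params('wrist');T=np.load('w10T.npy');Rr=rest(0,0,0)
Z=-Rr[:3,0]
def onb(u,v,h):
    o,d=ray(p,T,u,v);P0=Rr[:3,3]+Z*h;X=o+d*((P0-o)@Z)/(d@Z);q=Rr[:3,:3].T@(X-Rr[:3,3]);return np.round([q[2]*1e3,q[1]*1e3],1)
hsv=cv2.cvtColor(im,cv2.COLOR_BGR2HSV);pk=cv2.inRange(hsv,(160,60,90),(179,255,255))
n,l,st,c=cv2.connectedComponentsWithStats(pk);i=1+st[1:,4].argmax();print(st[i]);m=l==i
u0=np.nonzero(m[st[i,1]+5])[0].mean();print('end x,y mm',onb(u0,st[i,1],12),onb(u0,st[i,1],9))
for v in(90,150,200):
    xs=np.nonzero(m[v])[0];print(v,onb((xs.min()+xs.max()+1)/2,v,12))
print([(v,im[v,int(u0)].tolist()) for v in range(56,84,2)])
ys=np.nonzero(m.any(1))[0];print('far',onb(np.nonzero(m[ys.max()])[0].mean(),ys.max()+1,12))
b0=im[150,:,:];t=cv2.imread('pics/t10.png');g=np.zeros(t.shape[:2],np.uint8);g[192:213,268:296]=(t[192:213,268:296].max(axis=2)<75)
nn,ll,ss,cc=cv2.connectedComponentsWithStats(g)
for k in range(1,nn):
    if ss[k,4]>15:
        ys,xs=np.nonzero(ll==k);print(ss[k],cv2.minAreaRect(np.c_[xs,ys].astype(np.float32)))
q=cv2.cvtColor(t,cv2.COLOR_BGR2HSV)
for x in range(0):pass
# bystander change vs first top picture, outside the work regions
d=cv2.absdiff(t,cv2.imread('pics/top0.png')).max(2)
for n,x,y,w,h in(('curler',262,100,32,58),('brush',328,72,38,55),('jar',370,135,32,28),('found',180,130,28,28),('polish',405,252,26,20),('blue',142,228,44,30),('purple',185,275,70,72)):print(n,(d[y:y+h,x:x+w]>60).sum())
E
```

```text
[ 254   76  120  245 6561]
end x,y mm [574.3  35.8] [430.6  26.6]
90 [148.4  20.2]
150 [-1771.1     4.1]
200 [-3505.3   -13.3]
[(56, [71, 94, 120]), (58, [74, 97, 123]), (60, [72, 98, 124]), (62, [62, 84, 111]), (64, [61, 82, 118]), (66, [64, 88, 129]), (68, [67, 91, 134]), (70, [68, 92, 136]), (72, [69, 91, 132]), (74, [67, 83, 124]), (76, [102, 96, 166]), (78, [140, 123, 218]), (80, [159, 139, 235]), (82, [162, 142, 237])]
far [-8373.1   -35. ]
[268 192   7  18  32] ((269.7818603515625, 200.1417236328125), (3.4988622665405273, 18.00221061706543), 16.389541625976562)
[275 199  20   9  92] ((284.69085693359375, 202.71578979492188), (5.346500396728516, 18.87378692626953), 75.0685806274414)
curler 0
brush 0
jar 0
found 0
polish 0
blue 0
purple 0
```

```bash
python3 - <<'E'
from h import *
p=imaging.camera_params('wrist');T=np.load('w10T.npy');M=rest(0,0,0);print(pose()[:3,3],T[:3,3])
T=pose()@np.array(p['T_tool_cam']);print(T[:3,3])
im=cv2.imread('pics/w10.png');pk=cv2.inRange(cv2.cvtColor(im,cv2.COLOR_BGR2HSV),(160,60,90),(179,255,255))
I=np.linalg.inv(M)
def onb(u,v,h):
    o,d=ray(p,T,u,v);o=I[:3,:3]@o+I[:3,3];d=I[:3,:3]@d
    return np.round((o+d*(-h-o[0])/d[0])*1e3,1)[[2,1]]
for v in(90,120,150,200):
    xs=np.nonzero(pk[v,230:400])[0]+230;print(v,onb((xs.min()+xs.max()+1)/2,v,.012))
print('end',onb(312,75.5,.012),'far',onb(314,321,.012),'lip corner hidden; lip top inner edge',onb(312,63,.016))
E
```

```text
[ 0.46175147 -0.35065853  0.17317463] [ 0.35060373 -0.26609363  0.24715472]
[ 0.35028399 -0.26579098  0.24490669]
90 [ 6.4 -0.4]
120 [26.8 -0.4]
150 [48.1 -0. ]
200 [85.7  0.3]
end [-3.2 -1. ] far [190.9   0.4] lip corner hidden; lip top inner edge [-11.  -1.]
```

```bash
python3 -c "
from workcell import finish_job
print(finish_job())"
```

```text
the job is handed in; nothing more can be done
None
```

The job is done and handed in at about 20 s of the 58 s allowed, with the gripper clear of everything. No verdict was reported.

- **Lantern:** I put the pink lantern in the dock, pressed it about 3 mm onto the spring plate and twisted it clockwise until it met the stops. The moment there was 0.98 N m. In the last top view the bar lies at about -75°, which is the red-dot line, and it stayed there after release.
- **Mirror:** I laid the pink mirror glass outwards on the board with its handle end against the lip. The last wrist view puts it within about 1 mm of the middle, in line with the slope to under 1°, with no board showing between handle and lip.
- **Other things:** the bystanders, the blue lantern and the purple mirror show no change between the first and last top pictures.

**Checks that failed or disagreed:**
- The push onto the board briefly reached 26 N at the wrist before I eased off to a few newtons and let go.
- My first numeric check of the mirror gave nonsense values because of a bug in the script; the rewritten check gave the figures above. It puts the handle end 3 mm past the lip corner, which cannot be right, so the error is about 3 mm (the calibration is good to about 2 mm).

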